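# Index the shelf-pin drilling jig on the drilled hole

### The arm

A 6-joint arm with a two-finger parallel gripper is mounted at the origin on a cart in front of the work surface, level with it; the furniture and walls round the work are solid. World frame = base frame: x ahead of the robot, y to its left, z up, the work surface at z = 0. Lengths are in mm, angles in degrees, forces in N, time in s.
With the tool pointing down it reaches from about 425 to 1125 mm from the base axis. Payload 14.9 kg.
Tool frame: the origin (TCP) lies at the very end of the fingers, on their centre line; the grasp point (between the pads) lies 19 mm behind it (bot.grasp_offset is the distance from the TCP to the grasp point, in mm); z points along the fingers, y is the line along which they close (so a half turn about z gives the same grasp; the last joint's range is limited). The gripper opens to 91 mm and grips with 3 to 60 N. Pads are 32 mm wide; open, the fingers measure 118 mm over their backs; the gripper's body (76 mm by 178 mm) begins 60 mm behind the grasp point.
Start: joints at [75.384, 21.709, 99.362, -0, 58.929, -1.908], TCP at [153.996, 682.864, 192.632] pointing down, gripper open.
Joint ranges: [-158.91, 158.91], [-42.39, 125.64], [0.06, 152.35], [-60.88, 240.88], [17.5, 164.5], [-176.32, 176.32]. Speed limits (degrees/s): [108.29, 108.29, 136.94, 180, 180, 180].

### API

Orientations are given as [roll, pitch, yaw] about the fixed x, y, z axes, in that order (R = Rz(yaw) Ry(pitch) Rx(roll)).
In Python, from rig import bot gives the robot as it stands.
- The arm moves only by the shell command python3 -m jog 'ROWS'. ROWS is text: rows parted by semicolons, each of 7 numbers parted by spaces: the shift along the world's x, y, z in mm, then the turn, a rotation vector about the world's x, y, z in degrees, then the finger opening in mm, from 0 to 91.2. A call has 1 to 5 rows; each row is the pose to reach, as a shift and turn from the pose commanded when the call began; what a row does not reach only later rows make up. A row lasts 1/10 s, in which the tool goes at most 50 mm and 8.59 degrees, less where a joint would pass 70% of its speed; a pose out of reach is approached as far as the arm can. A call with a gripper value outside its range is refused whole. The fingers move at their own pace and stop on an object; the grip force is fixed at half the most. Time passes only in rows, so rows that repeat a pose let the fingers close. It gives the time, the measured TCP pose, the force, the opening and the grip force at its end, in the units of the state.
- bot.observe(): the state, without advancing time (a new reading comes with each control period).
- bot.capture(name): name is "scene" or "top" or "wrist"; returns a dict with "image" (400x640x3 uint8, red, green, blue), "mtx" (3x3 intrinsics, pixels), "extrinsics" (4x4, takes a point from camera to world coordinates). Camera axes: x right, y down, z forward; pixel columns grow to the right and rows downward; lengths in mm; the calibration is good to about 2 mm. A picture is of the moment at which its call begins. There is no depth.
- bot.sign_off(): hands the job in; it is judged then, once.
The state is a dict: "time_s": time; "joint_pos": joint angles; "qd": joint speeds; "effort": joint torques, N m; "eef_pos": TCP position; "ee_rot": TCP orientation; "force": force on the tool from outside, world axes, zero at the start; "ft_torque": the same for the moment, N m; "width": opening from 0.0 (shut) to 1.0 (fully open); "grip_force": force on a finger pad.
Only numpy, scipy, OpenCV 4.12 (cv2) and the standard library are available. Lean on these libraries where they do the work, as an engineer would, in place of code of your own. Each camera call takes 0.05 s, during which the arm holds its last target. There are 200 camera calls.

### The job

Set the sliding drilling jig for the next shelf-pin holes: the index pin from the stand has to go through the jig's end bush and fully home in the hole already drilled in the panel beneath, its collar flat on the jig. The jig hides that hole, so slide it along its track toward the stop and feel for the place where the pin drops in, without straining the pin against the jig once it has caught. Leave the other two pins in the stand, and the tape measure, the off-cut and the card box where they lie.

Things in the scene. Friction and masses are not known exactly. Their poses are not given: they have to be found in the camera images.
- index_pin: index pin, the middle-sized of three alike pins (steel shank and collar, ribbed black knob), 50 to 85 g. Origin on its axis at the collar's underside, z up. Below: shank 9 mm thick, 35 mm long, last 2.5 mm tapering to a 6.8 mm flat nose. Above: collar 21 mm across, 4 mm thick; then the knob, 18 mm across (19 over ribs), 7.5 to 31 mm above the origin
- thin_pin: thinner pin in the stand, not wanted: shank 6 mm, knob 12 mm across; collar and heights as the index pin
- thick_pin: thicker pin in the stand, not wanted and too thick for the bush: shank 12.5 mm, knob 25 mm across; collar and heights as the index pin
- pin_stand: fixed bent-sheet stand, 40 mm deep (x), 188 mm long (y, over its feet), top plate 50 mm above the bench, where the pins hang by their collars in three 14.5 mm holes 44 mm apart along its y, in any order. Pinch a knob with the fingers closing along the stand's x, clear of its neighbours. Origin under its centre
- drill_board: fixed ply base, 190 mm (x) by 400 mm (y), 12 mm thick; origin under its centre on the bench. An 18 mm thick white panel lies on it between a T-track (+x edge) and a low cleat (-x edge); the grey 20 mm thick jig lies on panel and track and slides along y. A steel stop is bolted on the track near its +y end
- bush (a point): centre of the mouth of the end bush, the jig's widest hole, at its -y end, 50 mm above the bench; axes as the board's. A straight 10.5 mm hole through the 20 mm jig. Off the panel's hole, a pin in it stands on the panel with its origin 15 mm above this point; home, its collar is flat on the jig and its origin at this point. The smaller holes in line are drill guides
- handle (a point): jig's fixed upright wooden handle, 26 to 28 mm across, 36 mm high; the point is on its axis, 20 mm above the jig's top, 16 mm below the handle's top; from the bush it lies 137 mm to +y and 20 mm to +x in the board's axes. Pinch it from above to slide the jig. A pin standing in the bush rides along and drops in by its weight over the hole if moved at 20 mm/s or less
- jig (a joint): the jig's slide from the -y end of its travel toward the board's +y, m, 0 to 0.10; friction about 2 N. Starts at 0 to 0.02. The panel's hole (10.5 mm wide, 16 mm deep), hidden under the jig on the bush's line of travel, lies somewhere 18 to 62 mm to +y of where the bush starts; nobody measured where. A pin in it locks the jig but for 1 to 2 mm of play
- tape_measure: black pocket tape measure standing on the bench, 35 x 93 x 61 mm; a bystander, origin under its middle
- off_cut: pine off-cut lying on the bench, 45 x 170 x 30 mm; a bystander, origin under its middle
- card_box: small white card box, 60 x 85 x 22 mm; a bystander, origin under its middle

How it is judged:
By the outcome, as a careful person would: the job done as asked, in the order asked, and still so for the second after the job is handed in, with the robot touching nothing.
It also fails if it takes over 61 s, if anything falls off the work surface, if the arm or the gripper's body presses on something with over 40 N, if the wrist force passes 120 N, or if a joint passes its speed limit or range.

## Working session

There is one attempt and no reset: what is moved stays moved. The work goes in short steps, Python scripts to look and compute and a shell command to move; the robot and the scene stay as the last step left them, time stands still between calls to the robot, and variables do not carry over. Pictures are saved under pics/ and viewed, at most 10 in all, crops included, and the job is handed in when it is done.

```bash
mkdir -p pics; ls; python3 - <<'E'
from rig import bot
import cv2
for n in("scene","top"):
    c=bot.capture(n); cv2.imwrite(f"pics/{n}0.png",c["image"][:,:,::-1]); print(c["mtx"].round(1).tolist(),c["extrinsics"].round(3).tolist())
print(bot.observe(),bot.grasp_offset)
E
```

```text
pics
[[469.4, 0.0, 309.7], [0.0, 469.4, 194.8], [0.0, 0.0, 1.0]] [[0.597, -0.465, 0.654, -322.788], [-0.803, -0.354, 0.48, -687.732], [0.008, -0.811, -0.584, 881.332], [0.0, 0.0, 0.0, 1.0]]
[[458.3, 0.0, 322.5], [0.0, 458.3, 200.0], [0.0, 0.0, 1.0]] [[0.0, -0.994, 0.108, 377.765], [-1.0, 0.001, 0.011, -29.63], [-0.011, -0.108, -0.994, 1731.534], [0.0, 0.0, 0.0, 1.0]]
{'time_s': 0.1, 'joint_pos': array([ 7.53865958e+01,  2.17368448e+01,  9.93932292e+01,  5.96708470e-05,
        5.89274721e+01, -1.90916407e+00]), 'qd': array([ 0.00349911, -0.04237796,  0.00095322, -0.01484943,  0.03794039,
       -0.03152666]), 'effort': array([-1.09783057e-03, -7.65038466e+01, -4.35295379e+01,  6.52354443e-02,
        3.98558902e-02,  2.44776163e-05]), 'eef_pos': array([153.86550865, 682.48572888, 192.02921393]), 'ee_rot': array([-1.79942488e+02, -1.96819921e-03,  1.67295728e+02]), 'force': array([ 0.11798889, -0.26486809,  0.58158471]), 'ft_torque': array([ 0.01699287, -0.01082663, -0.02733076]), 'grip_force': 0.0, 'width': 1.0034780777248242} 18.8
```

View pics/scene0.png

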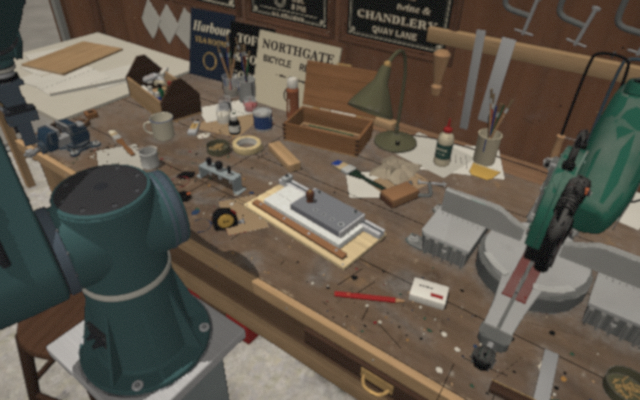

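View pics/top0.png

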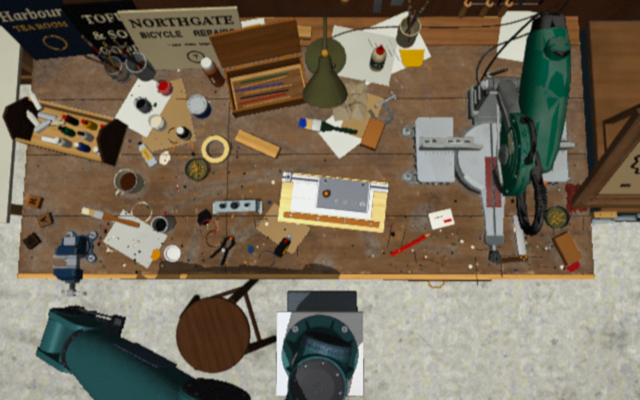

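The stand is near top (236,206) and scene (222,178). The board is near top (333,203) and scene (315,220), with its stop at the left end (+y). I'll enlarge both areas.

```bash
python3 - <<'E'
import cv2,numpy as np
t=cv2.imread("pics/top0.png");s=cv2.imread("pics/scene0.png")
a=cv2.resize(t[165:240,205:395],(760,300),interpolation=cv2.INTER_CUBIC)
b=cv2.resize(s[150:270,190:390],(500,300),interpolation=cv2.INTER_CUBIC)
o=np.zeros((600,800,3),np.uint8);o[:300,:760]=a;o[300:,:500]=b
c=cv2.resize(s[155:195,195:245],(300,240),interpolation=cv2.INTER_CUBIC);o[300:540,500:]=c
cv2.imwrite("pics/crop1.png",o)
E
```

```text
(no output)
```

View pics/crop1.png

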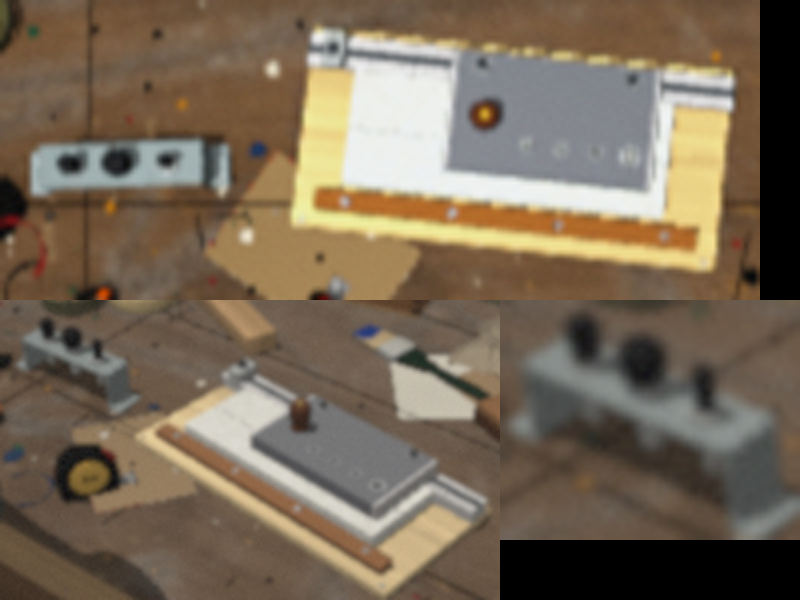

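Top crop (upper half): the pins from left to right are medium (70,161), thick (118,161) and thin (167,160). The handle top is at (486,113) and the bush at (629,154). In the scene crops the medium pin's top is at (583,322), the handle top at (300,400) and the bush at (376,485). Next I triangulate these.

```bash
cat > h.py <<'E'
import numpy as np
def ray(c,p):
    E=np.array(c["extrinsics"]);d=E[:3,:3]@np.linalg.solve(c["mtx"],[p[0],p[1],1.]);return E[:3,3],d/np.linalg.norm(d)
def tri(L):
    A=0;b=0
    for c,p in L:
        o,d=ray(c,p);P=np.eye(3)-np.outer(d,d);A=A+P;b=b+P@o
    x=np.linalg.solve(A,b);return x,[np.linalg.norm((np.eye(3)-np.outer(ray(c,p)[1],ray(c,p)[1]))@(x-ray(c,p)[0])) for c,p in L]
def atz(c,p,z):
    o,d=ray(c,p);return o+d*(z-o[2])/d[2]
E
python3 - <<'E'
from rig import bot
from h import *
np.set_printoptions(precision=1,suppress=True)
T=bot.capture("top");S=bot.capture("scene")
t=lambda x,y:(205+x/4,165+y/4)
s1=lambda x,y:(190+x/2.5,150+(y-300)/2.5)
s2=lambda x,y:(195+(x-500)/6,155+(y-300)/6)
for n,a,b,z in [("med",t(70,161),s2(583,322),81),("thick",t(118,161),s2(640,342),81),("thin",t(167,160),s2(705,372),81),("bush",t(629,154),s1(376,485),50),("handle",t(486,113),s1(300,400),86)]:
    print(n,*tri([(T,a),(S,b)]),atz(T,a,z),atz(S,b,z))
for n,p,z in [("boardTL",t(312,28),12),("boardTR",t(733,70),12),("BR",t(715,270),12),("BL",t(292,223),12),("standL",t(33,167),50),("standR",t(203,162),50)]: print(n,atz(T,p,z))
E
```

```text
med [538.2 353.5  79.2] [np.float64(1.129797652134151), np.float64(1.1297976521340232)] [538.8 352.3  81. ] [535.6 352.1  81. ]
thick [537.8 308.9  83.4] [np.float64(1.0320329066687919), np.float64(1.032032906668608)] [538.8 308.6  81. ] [539.7 312.7  81. ]
thin [539.7 264.2  80.6] [np.float64(0.0033849297891485075), np.float64(0.0033849297892053023)] [539.6 264.1  81. ] [539.3 263.8  81. ]
bush [ 547.4 -156.2   50.4] [np.float64(0.52507005447094), np.float64(0.5250700544708855)] [ 547.8 -156.6   50. ] [ 547.4 -155.5   50. ]
handle [580.7 -24.9  91.7] [np.float64(0.19041988591536382), np.float64(0.19041988591543205)] [581.5 -25.   86. ] [587.1 -20.   86. ]
boardTL [672.4 140.5  12. ]
boardTR [ 631.4 -258.5   12. ]
BR [ 442.5 -238.8   12. ]
BL [486.8 157.6  12. ]
standL [536.3 393.6  50. ]
standR [540.8 236.3  50. ]
```

The heights check out: pins about 80, bush 50, handle about 88. The board's yaw is about -6° and the handle offset agrees with the text. Now I move over the stand, turning the tool to close along x.

```bash
python3 -m jog '36 -30 0 0 0 -7 91;72 -60 0 0 0 -14 91;108 -90 0 0 0 -21 91;144 -120 0 0 0 -28 91;180 -150 0 0 0 -35 91'; python3 -m jog '36 -32 0 0 0 -8 91;72 -64 0 0 0 -16 91;108 -96 0 0 0 -24 91;144 -128 0 0 0 -32 91;180 -160 0 0 0 -40 91'; python3 -m jog '25 -20 -10 0 0 -2.3 60;25 -20 -20 0 0 -2.3 60;25 -20 -20 0 0 -2.3 60'
python3 - <<'E'
from rig import bot
import cv2,json
c=bot.capture("wrist");cv2.imwrite("pics/w1.png",c["image"][:,:,::-1])
json.dump({k:c[k].tolist() for k in("mtx","extrinsics")},open("w1.json","w"))
print(bot.observe()["eef_pos"],bot.observe()["ee_rot"],bot.observe()["joint_pos"],c["extrinsics"].round(2).tolist())
E
```

```text
time_s: 0.7
eef_pos: [335.1, 531.4, 192.6]
ee_rot: [-180.0, 0.0, 132.0]
force: [1.2, 0.0, -0.6]
width: 1.003
grip_force: 0.0
time_s: 1.2
eef_pos: [515.2, 371.3, 192.7]
ee_rot: [180.0, -0.0, 92.0]
force: [0.8, 0.7, 0.3]
width: 0.997
grip_force: 0.0
time_s: 1.5
eef_pos: [538.5, 351.9, 171.0]
ee_rot: [-179.9, 0.1, 89.9]
force: [0.6, -0.1, 0.0]
width: 0.766
grip_force: 0.0
[538.21797472 352.71260988 171.83106094] [-1.79910522e+02  4.56821844e-02  9.00110551e+01] [3.11599002e+01 1.81934364e+01 1.06706383e+02 8.75289775e-03
 5.52003878e+01 3.11438792e+01] [[1.0, -0.0, -0.0, 539.85], [-0.0, -0.96, -0.29, 435.88], [-0.0, 0.29, -0.96, 362.88], [0.0, 0.0, 0.0, 1.0]]
```

View pics/w1.png

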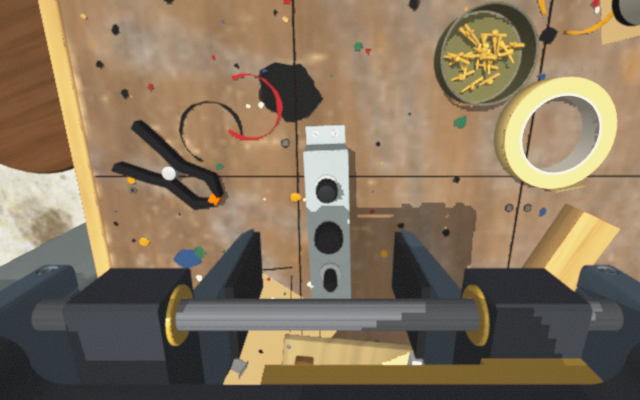

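The wrist view shows the stand, with the medium pin nearest the far foot at about (326,190). The thick pin is at (328,237) and the thin one at (330,280). I'll enlarge it and compute.

```bash
python3 - <<'E'
import cv2,json
from h import *
i=cv2.imread("pics/w1.png");cv2.imwrite("pics/w1c.png",cv2.resize(i[120:310,270:390],(360*1,570),interpolation=cv2.INTER_CUBIC))
c=json.load(open("w1.json"))
for p in[(326,190),(328,237),(330,280)]:print(atz(c,p,81).round(1))
E
```

```text
[538.2 361.3  81. ]
[539.9 319.3  81. ]
[541.7 277.6  81. ]
```

View pics/w1c.png

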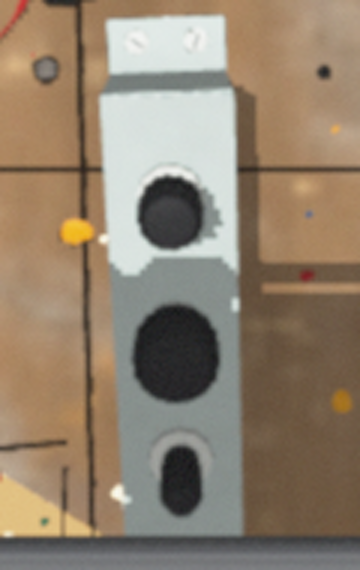

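The medium knob's top face is at crop (171,216), i.e. px (327,192). Wrist and top views disagree by a few mm in y, so I'll take a second wrist view from lower down and triangulate.

```bash
python3 -m jog '0 2 -35 0 0 0 60;0 4 -60 0 0 0 60;0 4 -60 0 0 0 60;0 4 -60 0 0 0 60'
python3 - <<'E'
from rig import bot
import cv2,json
from h import *
c=bot.capture("wrist");i=c["image"][:,:,::-1]
json.dump({k:c[k].tolist() for k in("mtx","extrinsics")},open("w2.json","w"))
print(bot.observe()["eef_pos"],c["extrinsics"].round(2).tolist(),c["mtx"])
t=bot.observe()["eef_pos"];E=np.linalg.inv(c["extrinsics"])
for d in(-35,0,35):
    q=np.array(c["mtx"])@(E[:3,:3]@(t+[d,0,0])+E[:3,3]);print(q[:2]/q[2])
cv2.imwrite("pics/w2.png",cv2.resize(i[100:340,170:490],(800,600),interpolation=cv2.INTER_CUBIC))
E
```

```text
time_s: 1.95
eef_pos: [538.6, 357.7, 113.4]
ee_rot: [-180.0, 0.0, 90.1]
force: [0.4, -0.2, 0.6]
width: 0.653
grip_force: 0.0
[539.19923062 357.81958053 114.15744042] [[1.0, 0.0, -0.0, 539.37], [0.0, -0.96, -0.29, 441.38], [-0.0, 0.29, -0.96, 305.33], [0.0, 0.0, 0.0, 1.0]] [[350.99203516   0.         326.98844764]
 [  0.         350.99203516 204.04213885]
 [  0.           0.           1.        ]]
[267.41246309 244.39959584]
[326.68292041 244.48717673]
[385.95546741 244.57476071]
```

View pics/w2.png

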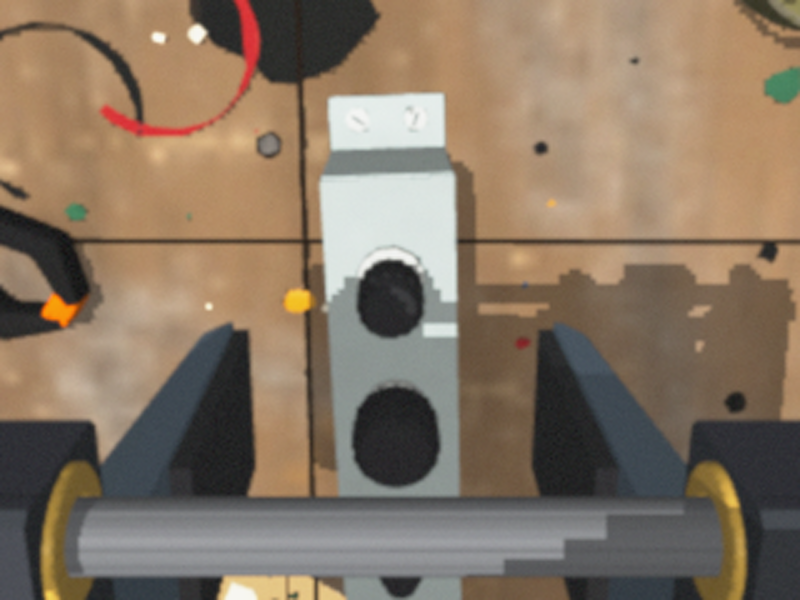

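The medium knob's top face is now at crop (391,307), px (326.4,222.8).

```bash
python3 - <<'E'
from h import *
import json
from rig import bot
a=json.load(open("w1.json"));b=json.load(open("w2.json"));T=bot.capture("top")
pa,pb,pt=(327,192.3),(326.4,222.8),(222,205.25)
print(atz(a,pa,81).round(1),atz(b,pb,81).round(1),tri([(a,pa),(b,pb)]),tri([(a,pa),(b,pb),(T,pt)]))
t=[538.9,357.7,113.7];E=np.linalg.inv(b["extrinsics"])
for d in([-30,16,0],[30,16,0],[-30,16,19],[30,16,19],[-30,-16,0]):
    q=np.array(b["mtx"])@(E[:3,:3]@(np.array(t)+d)+E[:3,3]);q=q[:2]/q[2];print(d,q,(q-[170,100])*2.5)
E
```

```text
[539.1 359.4  81. ] [539.  359.3  81. ] (array([539.00892258, 359.53419386,  81.62460581]), [np.float64(0.04763338023958099), np.float64(0.04763338023960152)]) (array([539.23315717, 356.35832628,  71.89732208]), [np.float64(0.5561306282635355), np.float64(0.4620494120942448), np.float64(0.5192863996905447)])
[-30, 16, 0] [274.33930353 218.7714791 ] [260.84825883 296.92869774]
[30, 16, 0] [378.05702668 218.92394654] [520.14256669 297.30986634]
[-30, 16, 19] [269.14702597 230.78695999] [247.86756493 326.96739998]
[30, 16, 19] [383.05599255 230.95481612] [532.63998137 327.3870403 ]
[-30, -16, 0] [276.59055103 268.6749738 ] [266.47637758 421.6874345 ]
```

Wrist views agree on (539,359,81.6). Set against the fingers' own projection and the top view, y is about 357, which is where the tool is now. I go down, grip and lift.

```bash
python3 -m jog '0 0 -20 0 0 0 60;0 0 -40 0 0 0 60;0 0 -50 0 0 0 60;0 0 -55 0 0 0 60;0 0 -55 0 0 0 60'; python3 -m jog '0 0 0 0 0 0 0;0 0 0 0 0 0 0;0 0 0 0 0 0 0;0 0 0 0 0 0 0;0 0 0 0 0 0 0'; python3 -m jog '0 0 0 0 0 0 0;0 0 0 0 0 0 0;0 0 0 0 0 0 0'
```

```text
time_s: 2.55
eef_pos: [539.2, 357.0, 58.0]
ee_rot: [180.0, -0.0, 90.0]
force: [0.1, -0.1, 0.0]
width: 0.657
grip_force: 0.0
time_s: 3.05
eef_pos: [539.1, 356.9, 57.8]
ee_rot: [180.0, -0.0, 90.0]
force: [-0.1, 0.0, -0.2]
width: 0.254
grip_force: 0.0
time_s: 3.35
eef_pos: [539.0, 356.9, 57.7]
ee_rot: [-180.0, -0.0, 90.0]
force: [-1.0, 0.2, 2.2]
width: 0.165
grip_force: 30.0
```

```bash
python3 -m jog '0 0 15 0 0 0 0;0 0 45 0 0 0 0;0 0 90 0 0 0 0;0 0 110 0 0 0 0;0 0 110 0 0 0 0'
python3 - <<'E'
from rig import bot
import cv2,json,numpy as np
c=bot.capture("wrist");i=c["image"][:,:,::-1]
json.dump({k:c[k].tolist() for k in("mtx","extrinsics")},open("w3.json","w"))
print(bot.observe()["eef_pos"],bot.observe()["width"],bot.observe()["force"])
o=np.zeros((600,800,3),np.uint8)
o[:,:480]=cv2.resize(i[100:300,240:400],(480,600),interpolation=cv2.INTER_CUBIC)
s=bot.capture("scene")["image"][:,:,::-1]
o[:300,480:]=cv2.resize(s[110:210,165:272],(320,300),interpolation=cv2.INTER_CUBIC)
cv2.imwrite("pics/w3.png",o)
E
```

```text
time_s: 3.85
eef_pos: [540.8, 358.0, 172.2]
ee_rot: [179.7, -0.2, 90.0]
force: [0.6, 0.3, -1.4]
width: 0.162
grip_force: 30.0
[539.7899316  357.32521066 169.81428488] 0.1588423811217599 [-0.03025073  0.28316108 -0.14079574]
```

View pics/w3.png

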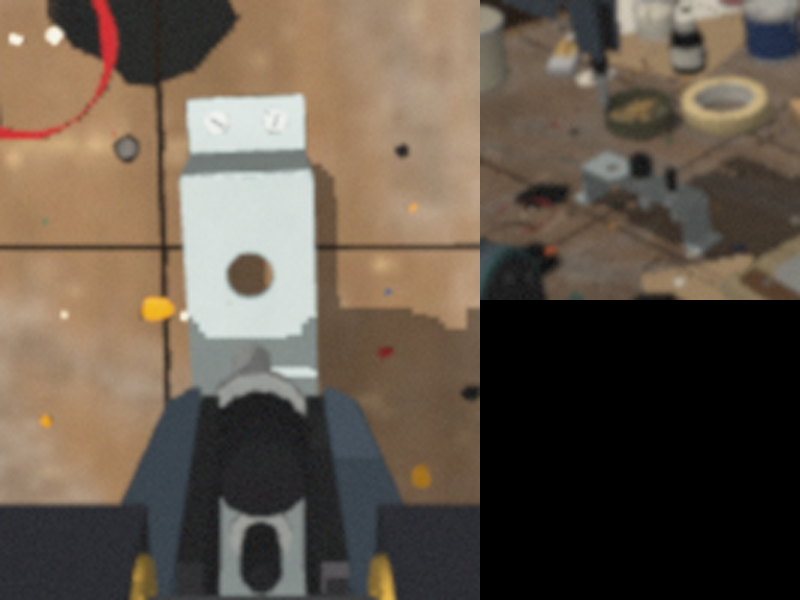

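The pin is held, and its two neighbours remain in the stand. Its empty hole is at crop (249,275), the collar's far edge at (262,372) and the shank nose's far edge at about (256,346). I'll work out the offset in the hand.

```bash
python3 - <<'E'
from h import *
import json
c=json.load(open("w3.json"));t=np.array([539.4,357.2,169]);p=lambda x,y:(240+x/3,100+y/3)
print("hole z50",atz(c,p(249,275),50)[:2], np.array(c["extrinsics"])[:3,3])
print("collar far edge top",atz(c,p(262,372),t[2]-3.7)-t)
print("collar L/R",atz(c,p(218,395),t[2]-3.7)-t,atz(c,p(306,395),t[2]-3.7)-t)
print("knob top near edge",atz(c,p(262,518),t[2]+23.3)-t,atz(c,p(218,470),t[2]+23)-t,atz(c,p(304,470),t[2]+23)-t)
print("nose far",atz(c,p(256,346),t[2]-42.7)-t)
E
```

```text
hole z50 [538.50333623 357.78519316] [540.69600271 441.05176064 364.36254518]
collar far edge top [ 2.4527276  10.96495212 -3.7       ]
collar L/R [-6.44836476  6.03367322 -3.7       ] [11.3598219   5.99918487 -3.7       ]
knob top near edge [ 2.30205956 -7.32213173 23.3       ] [-5.5806644   2.08995603 23.        ] [ 9.82900317  2.0539534  23.        ]
nose far [  1.24653213   3.28219448 -42.7       ]
```

The pin sits centred in the hand (dy about +0.5, axis vertical), with its nose 43 below the TCP. Now to above the bush.

```bash
python3 -m jog '1 -40 0 0 0 0 0;2 -85 0 0 0 0 0;3 -130 0 0 0 0 0;4 -175 0 0 0 0 0;5 -220 0 0 0 0 0'; python3 -m jog '1 -45 0 0 0 0 0;2 -90 0 0 0 0 0;3 -135 0 0 0 0 0;3 -180 0 0 0 0 0;3.5 -225 0 0 0 0 0'; python3 -m jog '0 -40 0 0 0 0 0;0 -60 0 0 0 0 0;0 -68.7 -20 0 0 0 0;0 -68.7 -45 0 0 0 0;0 -68.7 -52.6 0 0 0 0'; python3 -m jog '0 0 0 0 0 0 0;0 0 0 0 0 0 0'
python3 - <<'E'
from rig import bot
import cv2,json,numpy as np
c=bot.capture("wrist");i=c["image"][:,:,::-1]
json.dump({k:c[k].tolist() for k in("mtx","extrinsics")},open("w4.json","w"))
print(bot.observe()["eef_pos"],bot.observe()["width"],bot.observe()["force"])
cv2.imwrite("pics/w4.png",cv2.resize(i[140:300,240:400],(600,600),interpolation=cv2.INTER_CUBIC))
E
```

```text
time_s: 4.45
eef_pos: [542.8, 135.0, 166.3]
ee_rot: [-179.9, 0.0, 90.0]
force: [1.5, -0.4, -0.4]
width: 0.161
grip_force: 30.0
time_s: 4.95
eef_pos: [546.3, -89.8, 166.3]
ee_rot: [-179.9, -0.0, 90.0]
force: [0.7, 1.1, 0.2]
width: 0.159
grip_force: 30.0
time_s: 5.45
eef_pos: [545.2, -156.5, 111.7]
ee_rot: [-179.7, -0.1, 90.0]
force: [0.1, 0.1, -0.3]
width: 0.157
grip_force: 30.0
time_s: 5.65
eef_pos: [547.6, -156.6, 115.3]
ee_rot: [-180.0, -0.0, 90.0]
force: [0.6, 0.2, 0.3]
width: 0.164
grip_force: 30.0
[ 547.9263134  -156.70705905  115.74378151] 0.15936338171359324 [-0.19858482  0.33827459  0.68286604]
```

View pics/w4.png

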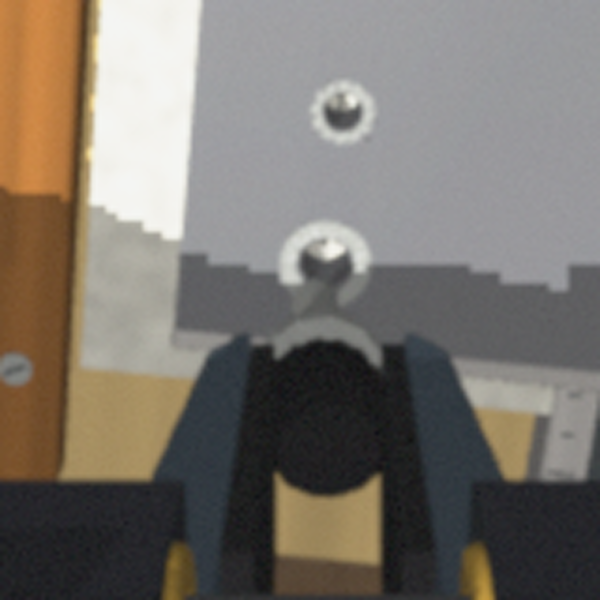

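The bush ring's centre is at crop (325,262), px (326.7,209.9). The collar runs from columns 272 to 382 with its far edge at (327,318), and the nose's far edge is near (313,281). I'll compute the offset of pin from bush with the same camera.

```bash
python3 - <<'E'
from h import *
import json,cv2
np.set_printoptions(precision=1,suppress=True)
c=json.load(open("w4.json"));t=np.array([547.7,-156.7,115.3]);p=lambda x,y:(240+x/3.75,140+y/3.75)
print("bush z50",atz(c,p(325,262),50)-t)
print("collar far",atz(c,p(327,318),t[2]-3.7)-t)
print("knob near",atz(c,p(328,495),t[2]+23.3)-t,"LR",atz(c,p(272,430),t[2]+23)-t,atz(c,p(384,430),t[2]+23)-t)
print("nose far",atz(c,p(313,281),t[2]-42.7)-t)
g=cv2.cvtColor(cv2.imread("pics/w4.png"),cv2.COLOR_BGR2GRAY)
for r in(270,280,290,300,310,316):print(r,g[r,266:388:6])
E
```

```text
bush z50 [  0.4   0.3 -65.3]
collar far [ 0.8 11.  -3.7]
knob near [ 1.  -5.8 23.3] LR [-6.9  4.1 23. ] [ 8.9  4.2 23. ]
nose far [ -1.8   3.9 -42.7]
270 [143 142 164 203 207 176  98  68  68  79  83  85  74  69  90 183 187 132
  99  93  95]
280 [ 95  96 124 189 200 197 152  98  98  88  83  73  72  88 115 127 126 112
  95  94  94]
290 [ 95  96  95  98 116 116 114 109 106  96  88  88 102 125 127 126 111  97
  95  94  96]
300 [ 96  93  95  94  98 110 112 111  94  90  88  87 111 123 113 101  94  97
  94  96  96]
310 [ 96  95  94  95  98 109 102  90  91  92  91  89  88  92  94  93  94  94
  94  95  94]
316 [ 94  97  95  95  91  98  94  97 102 104 109 108  97  91  91  93  94  97
  94  96  95]
```

The nose seems to lean about 2 mm to -x of the bush line, while y agrees. I shift x by +1.5 and feel down; contact on the jig top would come at a TCP height of about 92.7.

```bash
python3 -m jog '1.5 0 -8 0 0 0 0;1.5 0 -14 0 0 0 0;1.5 0 -18 0 0 0 0;1.5 0 -20 0 0 0 0;1.5 0 -20 0 0 0 0'; python3 -m jog '0 0 -2 0 0 0 0;0 0 -4 0 0 0 0;0 0 -5 0 0 0 0;0 0 -5 0 0 0 0'
```

```text
time_s: 6.2
eef_pos: [548.8, -156.7, 94.7]
ee_rot: [-180.0, -0.0, 90.0]
force: [0.7, 0.6, -0.1]
width: 0.16
grip_force: 30.0
time_s: 6.6
eef_pos: [548.9, -156.8, 89.9]
ee_rot: [-180.0, -0.0, 90.0]
force: [-0.4, 0.4, -0.8]
width: 0.157
grip_force: 30.0
```

No contact at 2.7 mm below the jig top, so the nose is in. Continuing gently.

```bash
python3 -m jog '0 0 -2 0 0 0 0;0 0 -4 0 0 0 0;0 0 -4 0 0 0 0'; python3 -m jog '0 0 -2 0 0 0 0;0 0 -4 0 0 0 0;0 0 -4 0 0 0 0'
```

```text
time_s: 6.9
eef_pos: [548.9, -156.8, 85.7]
ee_rot: [-180.0, -0.0, 90.0]
force: [-0.7, 0.5, -0.6]
width: 0.161
grip_force: 30.0
time_s: 7.2
eef_pos: [548.8, -156.8, 81.7]
ee_rot: [-180.0, -0.0, 90.0]
force: [0.6, -0.2, -1.0]
width: 0.159
grip_force: 30.0
```

```bash
python3 -m jog '0 0 -2 0 0 0 0;0 0 -4 0 0 0 0;0 0 -4 0 0 0 0'; python3 -m jog '0 0 -1.5 0 0 0 0;0 0 -3 0 0 0 0;0 0 -3 0 0 0 0'
```

```text
time_s: 7.5
eef_pos: [548.9, -156.8, 77.7]
ee_rot: [-180.0, -0.0, 90.0]
force: [0.9, -0.4, -0.2]
width: 0.161
grip_force: 30.0
time_s: 7.8
eef_pos: [548.9, -156.8, 74.8]
ee_rot: [-180.0, -0.0, 90.0]
force: [0.4, 0.8, -1.1]
width: 0.164
grip_force: 30.0
```

The nose is about 2 mm over the panel. I release, rise and check.

```bash
python3 -m jog '0 0 0 0 0 0 50;0 0 0 0 0 0 50;0 0 0 0 0 0 50;0 0 0 0 0 0 60;0 0 15 0 0 0 70'; python3 -m jog '0 0 30 0 0 0 70;0 0 65 0 0 0 70;0 0 75 0 0 0 70'; python3 -m jog '0 20 0 0 0 0 70;10 55 0 0 0 -3 70;20 95 0 0 0 -6 70;33 133 0 0 0 -6 70;33 133 0 0 0 -6 70'
python3 - <<'E'
from rig import bot
import cv2,json,numpy as np
c=bot.capture("wrist");i=c["image"][:,:,::-1]
json.dump({k:c[k].tolist() for k in("mtx","extrinsics")},open("w5.json","w"))
s=bot.capture("scene");cv2.imwrite("s5.png",s["image"][:,:,::-1])
o=np.zeros((600,800,3),np.uint8)
o[:,:400]=cv2.resize(i[100:400,230:430],(400,600),interpolation=cv2.INTER_CUBIC)
o[:400,400:]=cv2.resize(s["image"][170:250,280:360,::-1],(400,400),interpolation=cv2.INTER_CUBIC)
print(bot.observe()["eef_pos"]);cv2.imwrite("pics/w5.png",o)
E
```

```text
time_s: 8.3
eef_pos: [547.8, -156.5, 89.1]
ee_rot: [-179.8, -0.1, 90.0]
force: [-0.5, 0.3, 0.1]
width: 0.568
grip_force: 0.0
time_s: 8.6
eef_pos: [550.8, -157.4, 169.5]
ee_rot: [179.7, 0.1, 90.0]
force: [-0.1, -0.6, 0.2]
width: 0.766
grip_force: 0.0
time_s: 9.1
eef_pos: [583.0, -20.5, 165.6]
ee_rot: [180.0, -0.0, 84.2]
force: [-0.7, -0.7, 0.4]
width: 0.765
grip_force: 0.0
[581.9619251  -23.28836468 165.25521554]
```

View pics/w5.png

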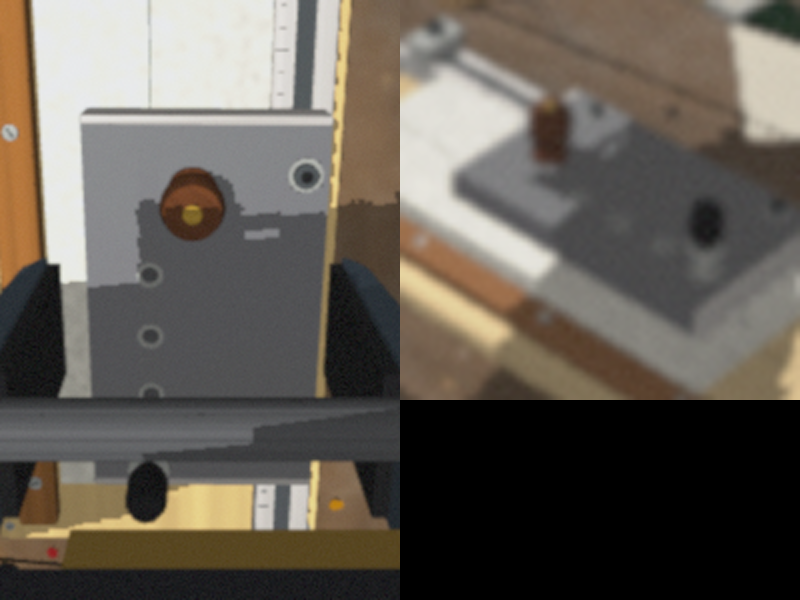

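The pin stands in the bush, at (147,490) in the wrist crop and (706,222) in the scene crop. The handle's top centre is at wrist crop (192,214), px (326,207).

```bash
python3 - <<'E'
from h import *
import json
c=json.load(open("w5.json"));print(atz(c,(326,207),86)-[582,-23.5,165.2])
E
```

```text
[  0.76177407   1.08229091 -79.2       ]
```

```bash
python3 -m jog '0 0 -40 0 0 0 70;0 0 -75 0 0 0 70;0 0 -100 0 0 0 70;0 0 -108 0 0 0 60;0 0 -108 0 0 0 40'; python3 -m jog '0 0 0 0 0 0 0;0 0 0 0 0 0 0;0 0 0 0 0 0 0;0 0 0 0 0 0 0;0 0 0 0 0 0 0'
```

```text
time_s: 9.7
eef_pos: [581.3, -24.6, 56.5]
ee_rot: [-179.9, 0.0, 83.9]
force: [-0.3, -0.2, 1.2]
width: 0.62
grip_force: 0.0
time_s: 10.2
eef_pos: [581.8, -23.8, 57.7]
ee_rot: [-180.0, 0.0, 84.0]
force: [-4.9, 0.2, 9.5]
width: 0.263
grip_force: 30.0
```

Gripped. I slide the first 8 mm, where no hole can be yet, at 16 mm/s along the board's +y (0.105, 0.995).

```bash
python3 -m jog '0.17 1.6 0 0 0 0 0;0.34 3.2 0 0 0 0 0;0.5 4.8 0 0 0 0 0;0.67 6.4 0 0 0 0 0;0.84 8 0 0 0 0 0'; python3 -m jog '0.17 1.6 0 0 0 0 0;0.34 3.2 0 0 0 0 0;0.5 4.8 0 0 0 0 0;0.63 6 0 0 0 0 0'
```

```text
time_s: 10.7
eef_pos: [582.6, -15.9, 57.7]
ee_rot: [-180.0, 0.0, 84.0]
force: [-4.5, -1.9, 7.7]
width: 0.266
grip_force: 30.0
time_s: 11.1
eef_pos: [583.3, -9.9, 57.7]
ee_rot: [-180.0, 0.0, 84.0]
force: [-5.2, -1.8, 8.5]
width: 0.266
grip_force: 30.0
```

14 mm moved with about 2 N of friction. Now 3 mm at a time, watching the force.

```bash
python3 -m jog '0.16 1.5 0 0 0 0 0;0.31 3 0 0 0 0 0'
```

```text
time_s: 11.3
eef_pos: [583.6, -6.9, 57.7]
ee_rot: [-180.0, 0.0, 84.0]
force: [-4.5, -1.2, 8.8]
width: 0.268
grip_force: 30.0
```

```bash
python3 -m jog '0.1 1 0 0 0 0 0;0.21 2 0 0 0 0 0'
```

```text
time_s: 11.5
eef_pos: [583.8, -4.9, 57.7]
ee_rot: [-180.0, 0.0, 84.0]
force: [-4.4, -2.9, 7.2]
width: 0.269
grip_force: 30.0
```

```bash
python3 -m jog '0.16 1.5 0 0 0 0 0;0.31 3 0 0 0 0 0'
```

```text
time_s: 11.7
eef_pos: [584.1, -1.9, 57.7]
ee_rot: [-180.0, 0.0, 84.0]
force: [-4.5, -2.1, 9.1]
width: 0.262
grip_force: 30.0
```

```bash
python3 -m jog '0.16 1.5 0 0 0 0 0;0.31 3 0 0 0 0 0'
```

```text
time_s: 11.9
eef_pos: [584.5, 1.1, 57.7]
ee_rot: [-180.0, 0.0, 84.0]
force: [-5.5, -2.3, 9.2]
width: 0.266
grip_force: 30.0
```

```bash
python3 -m jog '0.16 1.5 0 0 0 0 0;0.31 3 0 0 0 0 0'
```

```text
time_s: 12.1
eef_pos: [584.8, 4.1, 57.7]
ee_rot: [-180.0, 0.0, 84.0]
force: [-4.6, -2.3, 8.2]
width: 0.264
grip_force: 30.0
```

```bash
python3 -m jog '0.16 1.5 0 0 0 0 0;0.31 3 0 0 0 0 0'
```

```text
time_s: 12.3
eef_pos: [585.1, 7.1, 57.7]
ee_rot: [-180.0, 0.0, 84.0]
force: [-4.2, -2.3, 8.4]
width: 0.267
grip_force: 30.0
```

```bash
python3 -m jog '0.16 1.5 0 0 0 0 0;0.31 3 0 0 0 0 0'
```

```text
time_s: 12.5
eef_pos: [585.4, 10.1, 57.7]
ee_rot: [-180.0, 0.0, 84.0]
force: [-4.5, -3.2, 8.0]
width: 0.268
grip_force: 30.0
```

```bash
python3 -m jog '0.1 1 0 0 0 0 0;0.21 2 0 0 0 0 0'
```

```text
time_s: 12.7
eef_pos: [585.7, 12.0, 57.7]
ee_rot: [-180.0, 0.0, 84.0]
force: [-3.9, -2.0, 8.4]
width: 0.264
grip_force: 30.0
```

```bash
python3 -m jog '0.16 1.5 0 0 0 0 0;0.31 3 0 0 0 0 0'
```

```text
time_s: 12.9
eef_pos: [586.0, 15.1, 57.7]
ee_rot: [-180.0, 0.0, 84.0]
force: [-4.0, -2.2, 8.7]
width: 0.263
grip_force: 30.0
```

```bash
python3 -m jog '0.16 1.5 0 0 0 0 0;0.31 3 0 0 0 0 0'
```

```text
time_s: 13.1
eef_pos: [586.2, 17.6, 57.7]
ee_rot: [-180.0, 0.1, 84.0]
force: [-4.8, -15.6, 8.4]
width: 0.269
grip_force: 30.0
```

Caught: the force jumped to 15.6 N. I back off 1.5 mm to take the strain off.

```bash
python3 -m jog '-0.08 -0.8 0 0 0 0 0;-0.12 -1.2 0 0 0 0 0;-0.12 -1.2 0 0 0 0 0'; python3 - <<'E'
from rig import bot
import cv2,numpy as np
s=bot.capture("scene")["image"][:,:,::-1];t=bot.capture("top")["image"][:,:,::-1]
cv2.imwrite("s6.png",s)
o=np.zeros((600,800,3),np.uint8)
o[:,:600]=cv2.resize(s[170:250,280:360],(600,600),interpolation=cv2.INTER_CUBIC)
o[:300,600:]=cv2.resize(cv2.imread("s5.png")[190:230,325:352],(200,300),interpolation=cv2.INTER_CUBIC)
o[300:,600:]=cv2.resize(s[190:230,320:347],(200,300),interpolation=cv2.INTER_CUBIC)
cv2.imwrite("pics/s6.png",o)
E
```

```text
time_s: 13.4
eef_pos: [586.1, 16.8, 57.7]
ee_rot: [-180.0, 0.0, 84.0]
force: [-5.0, -1.5, 8.0]
width: 0.263
grip_force: 30.0
```

View pics/s6.png

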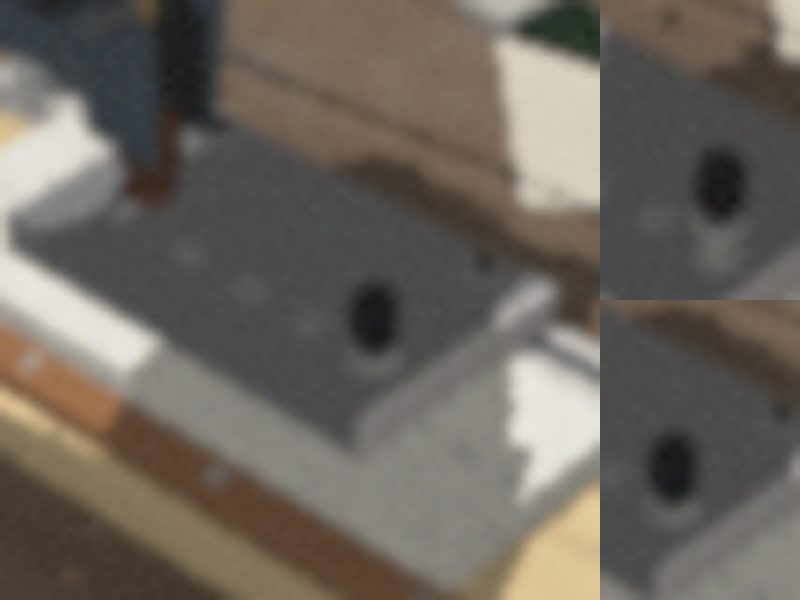

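The pin has dropped: the knob sits low on the jig at (373,318), whereas before (upper inset) it stood clear above it. I'll check the height by numbers.

```bash
python3 - <<'E'
from rig import bot
import cv2
from h import *
S=bot.capture("scene");E=np.linalg.inv(S["extrinsics"])
def pr(P):
    q=np.array(S["mtx"])@(E[:3,:3]@np.array(P)+E[:3,3]);return q[:2]/q[2]
def cen(f,r0,r1,c0,c1):
    g=cv2.cvtColor(cv2.imread(f),cv2.COLOR_BGR2GRAY)[r0:r1,c0:c1].astype(float);w=np.clip(60-g,0,None);y,x=np.mgrid[r0:r1,c0:c1];return np.array([(w*x).sum()/w.sum(),(w*y).sum()/w.sum()])
a=cen("s5.png",206,222,336,347);b=cen("s6.png",205,220,324,336)
B=np.array([548.5,-156.5,50]);B2=B+[4.2,40.6,0]
print(a,b,b-a)
for h in(0,5,10,15):print(h,pr(B2+[0,0,h+19.25])-pr(B+[0,0,34.25]))
E
```

```text
[340.85624013 214.12243286] [329.40708729 211.84961106] [-11.44915283  -2.2728218 ]
0 [-11.46756416  -1.92860947]
5 [-11.40876495  -3.33382762]
10 [-11.34970462  -4.74528614]
15 [-11.29038143  -6.16302668]
```

The height matches home within about 1 mm. I ease back 0.7 mm to centre the play, then let go and rise.

```bash
python3 -m jog '-0.05 -0.4 0 0 0 0 0;-0.07 -0.7 0 0 0 0 0;-0.07 -0.7 0 0 0 0 0'; python3 -m jog '0 0 0 0 0 0 40;0 0 0 0 0 0 60;0 0 0 0 0 0 60;0 0 0 0 0 0 60;0 0 30 0 0 0 60'; python3 -m jog '0 0 40 0 0 0 60;0 0 60 0 0 0 30;0 0 60 0 0 0 0;0 0 60 0 0 0 0'
```

```text
time_s: 13.85
eef_pos: [586.2, 16.4, 57.8]
ee_rot: [-180.0, -0.0, 84.0]
force: [-3.7, 1.0, 7.1]
width: 0.265
grip_force: 30.0
time_s: 14.35
eef_pos: [583.8, 16.3, 84.4]
ee_rot: [-179.7, 0.0, 84.0]
force: [-0.2, 0.2, 0.0]
width: 0.652
grip_force: 0.0
time_s: 14.75
eef_pos: [586.1, 16.3, 146.9]
ee_rot: [180.0, -0.0, 84.0]
force: [0.1, -0.5, -0.6]
width: 0.426
grip_force: 0.0
```

Now a gentle feel of the knob's top with shut fingers, which should meet it at z = 81 if the pin is home.

```bash
python3 -m jog '-10 -35 0 0 0 0 0;-20 -75 0 0 0 0 0;-30 -115 0 0 0 0 0;-33.4 -132.4 0 0 0 0 0;-33.4 -132.4 -20 0 0 0 0'; python3 -m jog '0 0 -20 0 0 0 0;0 0 -35 0 0 0 0;0 0 -41 0 0 0 0;0 0 -42 0 0 0 0;0 0 -42 0 0 0 0'; python3 -m jog '0 0 -0.5 0 0 0 0;0 0 -1 0 0 0 0;0 0 -1 0 0 0 0'
```

```text
time_s: 15.25
eef_pos: [552.9, -118.4, 127.2]
ee_rot: [179.9, 0.0, 83.9]
force: [-0.2, 0.4, -0.6]
width: 0.009
grip_force: 0.0
time_s: 15.75
eef_pos: [553.0, -116.0, 85.2]
ee_rot: [-180.0, -0.0, 84.0]
force: [0.1, -0.7, -0.1]
width: 0.001
grip_force: 0.0
time_s: 16.05
eef_pos: [553.0, -116.2, 84.4]
ee_rot: [180.0, 0.0, 84.0]
force: [0.4, 0.1, 1.2]
width: 0.008
grip_force: 0.0
```

```bash
python3 -m jog '0 0 -0.5 0 0 0 0;0 0 -1 0 0 0 0;0 0 -1 0 0 0 0'; python3 -m jog '0 0 -0.5 0 0 0 0;0 0 -1 0 0 0 0;0 0 -1 0 0 0 0'
```

```text
time_s: 16.35
eef_pos: [552.8, -116.1, 83.0]
ee_rot: [-180.0, 0.0, 84.0]
force: [-0.6, 0.9, 0.1]
width: 0.003
grip_force: 0.0
time_s: 16.65
eef_pos: [552.7, -116.1, 81.9]
ee_rot: [-180.0, -0.0, 84.0]
force: [-0.4, 0.6, 0.5]
width: 0.002
grip_force: 0.0
```

```bash
python3 -m jog '0 0 -0.5 0 0 0 0;0 0 -0.5 0 0 0 0'; python3 -m jog '0 0 -0.5 0 0 0 0;0 0 -0.5 0 0 0 0'
```

```text
time_s: 16.85
eef_pos: [552.8, -116.1, 81.5]
ee_rot: [-180.0, 0.0, 84.0]
force: [-0.0, -0.1, -0.2]
width: 0.003
grip_force: 0.0
time_s: 17.05
eef_pos: [552.7, -116.1, 81.0]
ee_rot: [-180.0, -0.0, 84.0]
force: [0.2, 0.2, -1.2]
width: 0.008
grip_force: 0.0
```

The fingers meet nothing above 81.0, so the knob's top is at its home height. I retract and hand in.

```bash
python3 -m jog '0 0 20 0 0 0 0;0 0 60 0 0 0 0;0 0 100 0 0 0 0;0 0 100 0 0 0 0;0 0 100 0 0 0 0' && python3 -c "
from rig import bot
print(bot.sign_off())"
```

```text
time_s: 17.55
eef_pos: [553.2, -116.2, 181.8]
ee_rot: [179.9, 0.0, 84.0]
force: [-0.7, -0.3, -0.8]
width: 0.005
grip_force: 0.0
the job is handed in; nothing more can be done
None
```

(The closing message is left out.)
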